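Hang the lipped parts bin on the louvered panel

ROBOT

A 6-joint arm with a two-finger parallel gripper is mounted at the origin on a cart in front of the work surface, level with it; the furniture and walls round the work are solid. World frame = base frame: x ahead of the robot, y to its left, z up, the work surface at z = 0. Lengths are in mm, angles in rad, forces in N, time in s.
With the tool pointing down it reaches from about 325 to 875 mm from the base axis. Payload 4.4 kg.
Tool frame: the origin (TCP) lies on the centre line of the jaws, within the pads' length; the fingertips stand ahead of it and the grasp point (between the pads) lies 6 mm ahead of it (ctrl.tcp_to_tips is the z of the fingertips in the tool frame, in mm); z points along the fingers, y is the direction in which the jaws open and shut (so a half turn about z gives the same grasp; the last joint's range is limited). The gripper opens to 85 mm and grips with 20 to 120 N. Pads are 22 mm wide; open, the fingers measure 114 mm over their backs; the gripper's body (76 mm by 85 mm) begins 54 mm behind the grasp point. The pads swing forward as they close: fully open they stand 13 mm farther back than shut.
Start: joints at [-1.391, 0.207, 1.542, -0, 1.393, -0.15], TCP at [186.204, -544.018, 256.282] pointing down, gripper open.
Joint ranges: [-2.73, 2.73], [-0.86, 2.22], [0.23, 2.46], [-1.11, 4.25], [0.08, 2.63], [-2.82, 2.82]. Speed limits (rad/s): [2.79, 2.79, 3.14, 3.14, 3.14, 3.14].

INTERFACE

Orientations are given as a 3x3 rotation matrix whose columns are the frame's x, y, z axes.
In Python, from plant import ctrl, sensors, optics gives the robot as it stands. Calls block until the motion is done:
- ctrl.move_ptp(position, orientation): joint-space move of the TCP to a pose.
- ctrl.move_l(position, rot=None, vel=150, threshold=None): straight line of the TCP; rot=None keeps the orientation; vel is the mean speed in mm/s. With threshold (N) it stops when the force on the tool has changed by that much, and returns True; else False.
- ctrl.set_joints(angles): joint-space move.
- ctrl.gripper_to(opening, force=None): finger opening in mm; force is the grip in N (None keeps the last); returns when the fingers have stopped.
- ctrl.hold(seconds).
- ctrl.solve_ik(position, orientation): joint angles nearest the present ones, or None.
- sensors.read_state(): the state.
- optics.grab_frame(name): name is "side" or "top" or "wrist"; returns (picture, depth): 400x640x3 uint8, red, green, blue; 400x640 float32, mm along the optical axis (not along the pixel's ray), 0 where there is no reading.
- optics.camera_params(name): a dict with "mtx" (3x3 intrinsics, pixels), "R" (3x3) and "t" (3): a world point X has camera coordinates R X + t; the wrist camera has in their place "T_tool_cam" (4x4, takes a point from camera to tool coordinates, whose origin is the TCP and whose axes are the flange's). Camera axes: x right, y down, z forward; pixel columns grow to the right and rows downward; lengths in mm; the calibration is good to about 2 mm. A picture is of the moment at which its call begins: read the wrist's pose just before it. camera_params takes no time and is no camera call.
A pose or a line that the arm cannot do raises ctrl.MotionError and nothing moves.
- ctrl.finish_job(): hands the job in, once; it reports no verdict.
The state is a dict: "t": time; "q": joint angles; "qvel": joint speeds; "tau": joint torques, N m; "eef_pos": TCP position; "eef_rot": TCP orientation; "force": force on the tool from outside, world axes, zero at the start; "wrist_torque": the same for the moment, N m; "grip_width": finger opening in mm.
Only numpy, scipy, OpenCV 4.12 (cv2) and the standard library are available. Lean on these libraries where they do the work, as an engineer would, in place of code of your own. Each camera call takes 0.05 s, during which the arm holds its last target.

TASK

Hang the loose parts bin, the one with the hooked lip along its back, on the upper rail of the louvered panel, in the free place centred below the blank white card: bring it over the rail, back to the panel, and lower it so that the lip drops behind the rail and the bin hangs level by itself. Leave the plain box without a lip where it stands.

Things in the scene. Friction and masses are not known exactly. Their poses are not given: they have to be found in the camera images.
- bin_mid (a point): Middle (30 mm up) of the loose lipped parts bin: dark plastic, empty, 0.15 kg, 90 long (x) x 58 wide (y) x 60 mm high, 3 mm walls, upright. +x is to its back, where the lip is; front low and scooped (30 mm), sides full height from x = -15 mm to the back; grip it across y. Hung, this point is 27 mm below and 48 mm in front (-x) of place, axes parallel.
- lip (a point): Centre of the lip's throat on the same bin, at the flange's underside: 48 mm behind and 27 mm above the bin's middle. A 3 mm flange runs 9 mm back from the back wall's rim, then a 3 mm leg slopes 18 mm down and back (its end is 21 mm behind the wall). Throat 6 mm wide at the flange, 18 mm at the leg's end, full width of the bin.
- place (a point): Top of the upper rail's 4 mm bead, 115 mm above the worktop, centred below the white card (50 x 24 mm) on a fixed grey louvered panel 240 wide, 145 mm high. +x into the panel (its face 26 mm behind the point), y along the rail, z up. Hung, the lip's throat sits here. An equal rail 46 mm lower backs the bin. A fixed bin just like it hangs 116 mm along the rail, on either side.
- box_mid (a point): Middle (25 mm up) of the plain open box without a lip, same dark plastic, 90 x 58 x 50 mm, loose; a bystander, left or right of the bin.

How it is judged (in metres and radians):
At the end, for the whole second after the job is handed in: The bin hangs at rest by its lip on the upper rail: its middle is within 20 mm along the rail of the place below the card, within 10 mm of its hung distance in front of the rail and within 8 mm of its hung height, level and square to the panel within 10 degrees (y of bin_mid in the frame of place between -0.02 and 0.02 m and x of bin_mid in the frame of place between -0.058 and -0.038 m and z of bin_mid in the frame of place between -0.035 and -0.019 m and angle between bin_mid's own z axis and vertical below 0.175 rad and angle between the x axis of bin_mid and the x axis of place, either way round below 0.175 rad and linear speed of bin below 0.02 m/s); the robot touches nothing.
It fails at once if the plain box is pushed more than 30 mm from where it stood (distance of box_mid from where it was at the start of the episode above 0.03 m).
It also fails if it takes over 35 s, if anything falls off the work surface, if the arm or the gripper's body presses on something with over 40 N, if the wrist force passes 120 N, or if a joint passes its speed limit or range.

## Working session

There is one attempt and no reset: what is moved stays moved. The work goes in short steps, each a Python script; the robot and the scene stay as the last script left them, time stands still between calls to the robot, and variables do not carry over. Pictures are saved under pics/ and viewed, and the job is handed in when it is done.

```bash
ls; mkdir -p pics; python3 - <<'E'
from plant import ctrl, sensors, optics
import cv2,numpy as np
s=sensors.read_state();print(s['t'],s['eef_pos'],s['eef_rot'],s['grip_width'],ctrl.tcp_to_tips)
for n in("side","top"):
    p,d=optics.grab_frame(n);cv2.imwrite(f"pics/{n}0.png",p[:,:,::-1]);np.savez(f"{n}0.npz",p=p,d=d)
    c=optics.camera_params(n);print(n,c['mtx'].tolist(),(-c['R'].T@c['t']).round(),c['R'].round(3).tolist())
print(optics.camera_params("wrist"))
E
```

```text
pics
0.0 [ 186.0743038  -543.29945099  255.07711627] [[ 9.46102035e-01  3.23868416e-01 -4.33724304e-04]
 [ 3.23868531e-01 -9.46099283e-01  2.30671737e-03]
 [ 3.36726649e-04 -2.32285965e-03 -9.99997245e-01]] 85.33824773303833 25.0
side [[486.4063940776896, 0.0, 317.7388462273995], [0.0, 486.4063940776896, 198.4777388512326], [0.0, 0.0, 1.0]] [  7. 722. 837.] [[-0.828, -0.56, -0.022], [-0.365, 0.569, -0.736], [0.425, -0.601, -0.676]]
top [[519.6967232377264, 0.0, 315.0545805371518], [0.0, 519.6967232377264, 192.4440402623082], [0.0, 0.0, 1.0]] [ 304.   63. 1546.] [[-0.023, -1.0, -0.006], [-0.992, 0.024, -0.122], [0.122, 0.003, -0.993]]
{'mtx': array([[351.58961801,   0.        , 325.78322131],
       [  0.        , 351.58961801, 200.45364293],
       [  0.        ,   0.        ,   1.        ]]), 'T_tool_cam': array([[-9.11864325e-04, -9.50727190e-01, -3.10027384e-01,
         7.99849263e+01],
       [ 9.99999551e-01, -7.87444785e-04, -5.26465586e-04,
         7.48382039e-01],
       [ 2.56395700e-04, -3.10027725e-01,  9.50727481e-01,
        -1.16631676e+02],
       [ 0.00000000e+00,  0.00000000e+00,  0.00000000e+00,
         1.00000000e+00]])}
```

View pics/side0.png

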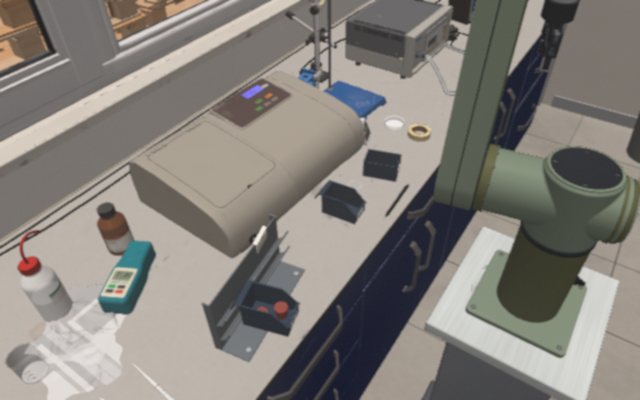

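View pics/top0.png

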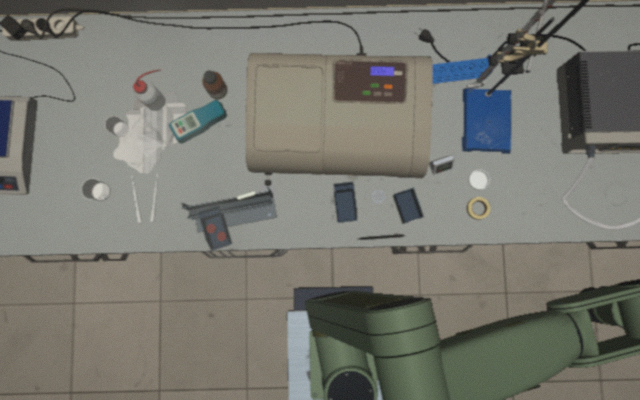

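Side view: panel with one hung bin near (270,305), card at (261,237), two dark loose parts at (342,200) and (382,163). Top view: loose parts at (345,202) and (408,205). I zoom in on these next.

```bash
python3 - <<'E'
import cv2,numpy as np
p=cv2.imread("pics/top0.png");c=cv2.resize(p[160:260,170:430],None,fx=3,fy=3,interpolation=cv2.INTER_CUBIC);
c2=cv2.resize(cv2.imread("pics/side0.png")[140:360,190:420],None,fx=2.5,fy=2.5,interpolation=cv2.INTER_CUBIC)
f=lambda i:np.clip(255*(i/255.)**.6,0,255).astype(np.uint8)
cv2.imwrite("pics/topz.png",f(c));cv2.imwrite("pics/sidez.png",f(c2))
E
```

```text
(no output)
```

View pics/topz.png

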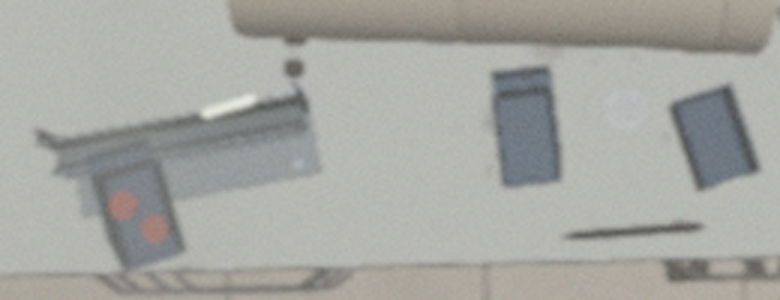

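View pics/sidez.png

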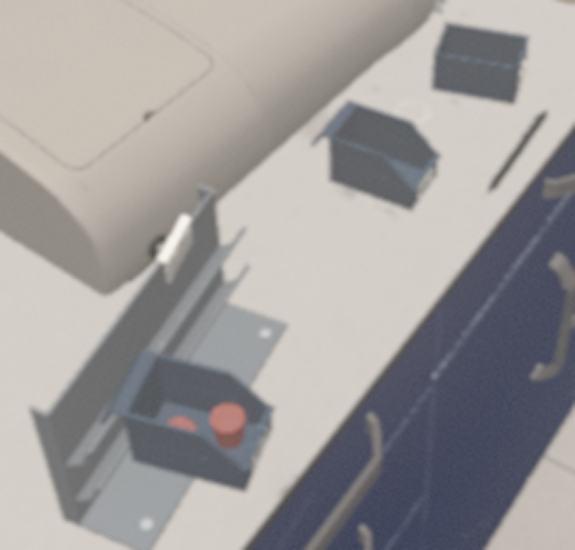

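Zoomed, the lipped bin is the one at top px (345,202), lip on the window side (strip at row ~186). The plain box is at (408,205), and the card is at (247,195) on the right of the fixed bin. Coarse positions next.

```bash
cat > h.py <<'E'
import numpy as np,cv2
from plant import ctrl,sensors,optics
def cam(n,s=None):
    c=optics.camera_params(n);K=c['mtx']
    if n=='wrist':
        T=np.eye(4);T[:3,:3]=s['eef_rot'];T[:3,3]=s['eef_pos'];W=T@c['T_tool_cam']
        return K,W[:3,:3],W[:3,3]
    return K,c['R'].T,-c['R'].T@c['t']
def ray(C,uv,z):
    K,R,o=C;uv=np.atleast_2d(uv).astype(float)
    d=(np.c_[uv,np.ones(len(uv))]@np.linalg.inv(K).T)@R.T
    return o+d*((z-o[2])/d[:,2])[:,None]
def dep(C,D):
    K,R,o=C;h,w=D.shape;u,v=np.meshgrid(np.arange(w),np.arange(h))
    q=np.stack([(u-K[0,2])/K[0,0]*D,(v-K[1,2])/K[1,1]*D,D],-1)
    return q@R.T+o
E
python3 - <<'E'
from h import *
C=cam('top');np.set_printoptions(precision=1,suppress=True)
z=lambda l:[(170+a/3-.33,160+b/3-.33) for a,b in l]
print('bin rim60 corners: back lip L,R',ray(C,z([(493,72),(549,67)]),60),'front L,R z30',ray(C,z([(503,187),(560,181)]),30))
print('box',ray(C,z([(672,103),(730,86),(758,170),(698,187)]),50))
print('card',ray(C,z([(203,111),(255,98)]),145))
print('panel top',ray(C,z([(40,138),(300,95)]),145))
print('fixed bin back L R top',ray(C,z([(94,178),(157,163)]),118))
P=dep(C,np.load('top0.npz')['d'])
for (v,u) in [(200,345),(186,345),(205,408),(195,247),(200,247),(205,247),(210,247),(230,300),(230,215)]: print(u,v,P[v,u])
E
```

```text
bin rim60 corners: back lip L,R [[510.6  13.1  60. ]
 [514.2 -40.9  60. ]] front L,R z30 [[401.7   5.5  30. ]
 [406.2 -50.1  30. ]]
box [[ 477.6 -159.1   50. ]
 [ 492.8 -215.8   50. ]
 [ 410.9 -238.9   50. ]
 [ 396.  -180.6   50. ]]
card [[469.6 279.4 145. ]
 [480.3 232.2 145. ]]
panel top [[448.6 427.  145. ]
 [482.1 191.4 145. ]]
fixed bin back L R top [[413.3 384.1 118. ]
 [425.7 326.1 118. ]]
345 200 [468.7 -20.3   1.4]
345 186 [503.4 -18.5  57.6]
408 205 [ 449.4 -207.9   -0.3]
247 195 [473.1 252.6 148.8]
247 200 [465.8 260.5  91.4]
247 205 [450.4 258.9 103.8]
247 210 [445.4 272.4   5.4]
300 230 [382.6 116.   -2.1]
215 230 [383.5 350.7  91.5]
```

Measured: bin middle ≈ (455,-18), yaw ≈ 4°, with rim 54–58 mm wide. Panel yaw ≈ 8–12°, card ≈ (475,256). All of these match the given sizes. Next I check the machine height behind the bin and whether IK works with the camera on the robot side.

```bash
python3 - <<'E'
from h import *
np.set_printoptions(precision=2,suppress=True)
P=dep(cam('top'),np.load('top0.npz')['d'])
for v in (165,170,174,176,178,180):print(v,P[v,345],P[v,262])
for yaw,p in((4,(455,-18,300)),(4,(455,-18,40)),(10,(420,256,300)),(10,(420,256,100)),):
  for f in (0,180):
    a=np.radians(yaw+f);R=np.array([[np.cos(a),np.sin(a),0],[np.sin(a),-np.cos(a),0],[0,0,-1]])
    print(p,f,ctrl.solve_ik(np.array(p,float),R))
E
```

```text
165 [555.31 -17.31 112.42] [561.62 215.24 109.02]
170 [544.17 -17.9   94.19] [552.15 218.36  80.99]
174 [536.95 -19.05  67.32] [552.77 226.49   5.44]
176 [541.59 -22.66  -0.85] [547.42 227.05   0.82]
178 [534.5  -22.1    5.88] [541.35 227.12   0.78]
180 [528.87 -22.08   2.97] [534.07 226.34   8.78]
(455, -18, 300) 0 [-0.23 -0.09  1.76 -0.    1.47  1.27]
(455, -18, 300) 180 [-0.23 -0.09  1.76 -0.    1.47 -1.87]
(455, -18, 40) 0 [-0.23  0.27  1.99 -0.    0.88  1.27]
(455, -18, 40) 180 [-0.23  0.27  1.99 -0.    0.88 -1.87]
(420, 256, 300) 0 [ 0.37 -0.01  1.68 -0.    1.46  1.77]
(420, 256, 300) 180 [ 0.37 -0.01  1.68 -0.    1.46 -1.37]
(420, 256, 100) 0 [ 0.37  0.23  1.88 -0.    1.04  1.77]
(420, 256, 100) 180 [ 0.37  0.23  1.88 -0.    1.04 -1.37]
```

```bash
cat >> h.py <<'E'
def rot(deg):
    a=np.radians(deg+180);return np.array([[np.cos(a),np.sin(a),0],[np.sin(a),-np.cos(a),0],[0,0,-1]])
def shot(tag):
    s=sensors.read_state();p,d=optics.grab_frame('wrist')
    np.savez(tag+'.npz',p=p,d=d,pos=s['eef_pos'],rot=s['eef_rot']);cv2.imwrite(f'pics/{tag}.png',p[:,:,::-1])
def load(tag):
    z=np.load(tag+'.npz');return z['p'],z['d'],cam('wrist',dict(eef_pos=z['pos'],eef_rot=z['rot']))
E
python3 - <<'E'
from h import *
ctrl.move_ptp(np.array([430,-18,270.]),rot(4));ctrl.hold(.15);shot('wb');print(sensors.read_state()['t'])
ctrl.move_ptp(np.array([400,265,290.]),rot(10));ctrl.hold(.15);shot('wp');print(sensors.read_state()['t'])
E
```

```text
2.3833
3.6833
```

View pics/wb.png

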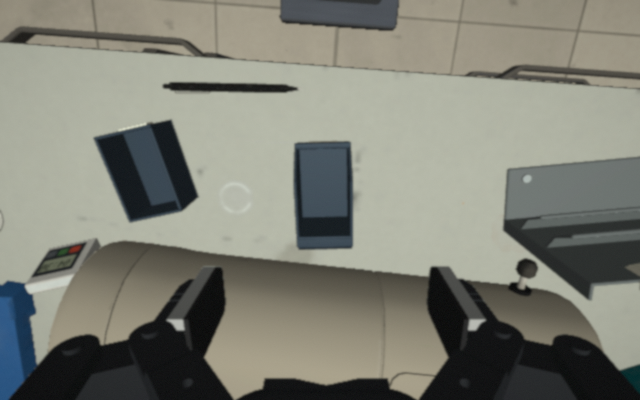

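View pics/wp.png

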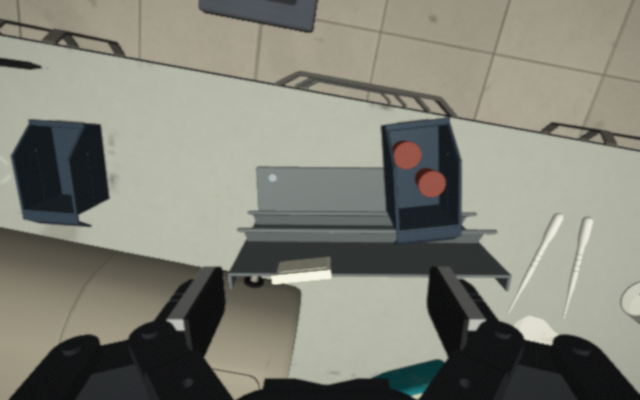

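wb: the lipped bin spans px (294–353, 141–248), with the lip at the bottom. wp: upper rail at row ~235, card around (300,270), fixed bin at (422,180). I zoom in for exact edges.

```bash
python3 - <<'E'
import cv2,numpy as np
f=lambda i:np.clip(255*(i/255.)**.5,0,255).astype(np.uint8)
def z(n,x,y,w,h,k):cv2.imwrite(f"pics/{n}z.png",f(cv2.resize(cv2.imread(f"pics/{n}.png")[y:y+h,x:x+w],None,fx=k,fy=k,interpolation=cv2.INTER_CUBIC)))
z('wb',260,130,130,130,4.5);z('wp',210,150,320,150,2.5)
E
```

```text
(no output)
```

View pics/wbz.png

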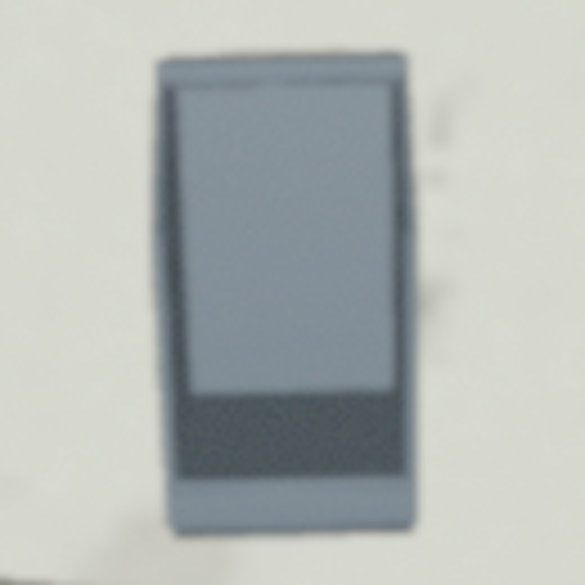

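View pics/wpz.png

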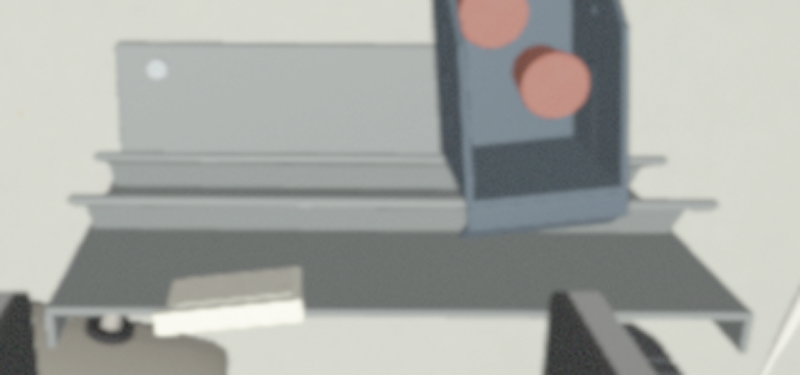

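```bash
python3 - <<'E'
from h import *
np.set_printoptions(precision=1,suppress=True)
k=4.5;p,d,C=load('wb')
q=lambda l,x0,y0,k:[(x0+(a+.5)/k-.5,y0+(b+.5)/k-.5) for a,b in l]
Z=lambda l:q(l,260,130,4.5)
for n,l,z in(('inner back rim L(-y) R',[(178,476),(405,476)],60),('lip end? z60',[(172,532),(412,529)],60),('lip end z42',[(172,532),(412,529)],42),('sides at back z60',[(168,478),(414,476)],60),('floor back',[(190,393),(395,393)],3),('front top outer z30',[(158,62),(405,55)],30)):print(n,ray(C,Z(l),z).tolist())
P=dep(C,d)
for a in Z([(290,500),(290,520),(290,440),(290,250),(290,70)]):print(P[int(round(a[1])),int(round(a[0]))])
p,d,C=load('wp');W=lambda l:q(l,210,150,2.5);P=dep(C,d)
for n,l,z in(('rail ends',[(70,200),(716,205)],115),('rail near bin',[(200,200),(460,203)],115),('lower rail',[(96,156),(665,160)],69),('panel top',[(50,311),(746,316)],145),('fixed back rim z118',[(470,200),(622,188)],118),('card front-top',[(153,320),(303,305)],145)
 ,('card',[(170,284),(302,268),(303,322),(155,334)],145),('panel inner top corners',[(90,228),(675,233)],100)):print(n,ray(C,W(l),z).tolist())
for a in W([(150,202),(300,203),(235,290),(235,323),(160,260),(400,270),(600,270),(400,312)]):print(a,P[int(round(a[1])),int(round(a[0]))])
E
```

```text
inner back rim L(-y) R [[496.3854750856374, -41.71297182481018, 60.0], [492.9493930723917, 9.100063963458101, 60.0]]
lip end? z60 [[510.2870751209184, -42.462098276502374, 60.0], [505.8648196329302, 11.841228879502875, 60.0]]
lip end z42 [[519.0398757734024, -43.44449767535738, 42.0], [514.373901166481, 13.85159167757637, 42.0]]
sides at back z60 [[497.02444158994876, -43.930791363167344, 60.0], [492.81315750132603, 11.114725697814126, 60.0]]
floor back [[498.1251786627527, -42.62424077215519, 3.0], [494.5433010575565, 10.337792934845748, 3.0]]
front top outer z30 [[408.7702359867531, -52.24627243334491, 30.0], [403.4497359778432, 3.0978197479760112, 30.0]]
[501.5 -16.3  58.6]
[505.7 -16.   59.1]
[495.8 -16.7  35. ]
[458.4 -19.4   0.9]
[408.3 -22.5  30.4]
rail ends [[457.0556921058689, 192.71474520923883, 115.0], [419.4320883568264, 421.4800222649859, 115.0]]
rail near bin [[449.1086743224127, 238.63184507320167, 115.0], [434.3506355824127, 330.7253726830738, 115.0]]
lower rail [[457.02404580327453, 192.35763383317226, 69.0], [419.09436826128865, 421.717269180983, 69.0]]
panel top [[
[... 222 characters left out ...]
-top [[482.1257405254228, 230.24581634169962, 145.0], [467.90259479106794, 279.05113951959515, 145.0]]
card [[467.70507248016537, 234.146099753187, 145.0], [454.4200719583671, 276.32083722460806, 145.0], [474.2571991927513, 280.17997967103577, 145.0], [487.3485689354658, 231.57368681117327, 145.0]]
panel inner top corners [[474.1709443239002, 198.37600678264437, 100.0], [438.1726762812668, 418.58691488826275, 100.0]]
(269.7, 230.5) [452.9 221.2 113.8]
(329.7, 230.9) [443.9 274.4 115.8]
(303.7, 265.7) [471.3 256.3 136.2]
(303.7, 278.9) [477.8 257.9 146.3]
(273.7, 253.7) [478.8 227.3 108.6]
(369.7, 257.7) [464.3 315.4 115.2]
(449.7, 257.7) [452.4 388.6 113.7]
(369.7, 274.5) [464.9 312.  144.1]
```

The bin measures consistently from two heights: middle ≈ (452.5,-20), yaw 4.7°, width 55. The rail runs at yaw 9.35°, and the face lies 27 mm behind it (26 given). The card's place along the rail disagrees by about 6 mm with 116 mm from the fixed bin, so I check the card by intersecting rays with the panel plane in two views.

```bash
python3 - <<'E'
import cv2,numpy as np
f=lambda i:np.clip(255*(i/255.)**1,0,255).astype(np.uint8)
a=f(cv2.resize(cv2.imread("pics/wp.png")[245:295,255:345],None,fx=8,fy=8,interpolation=cv2.INTER_CUBIC))[:300]
b=f(cv2.resize(cv2.imread("pics/side0.png")[215:262,230:300],None,fx=8,fy=8,interpolation=cv2.INTER_CUBIC))[:300]
cv2.imwrite("pics/card.png",np.vstack([a,np.pad(b,((0,0),(0,a.shape[1]-b.shape[1]),(0,0)))]))
E
```

```text
(no output)
```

View pics/card.png

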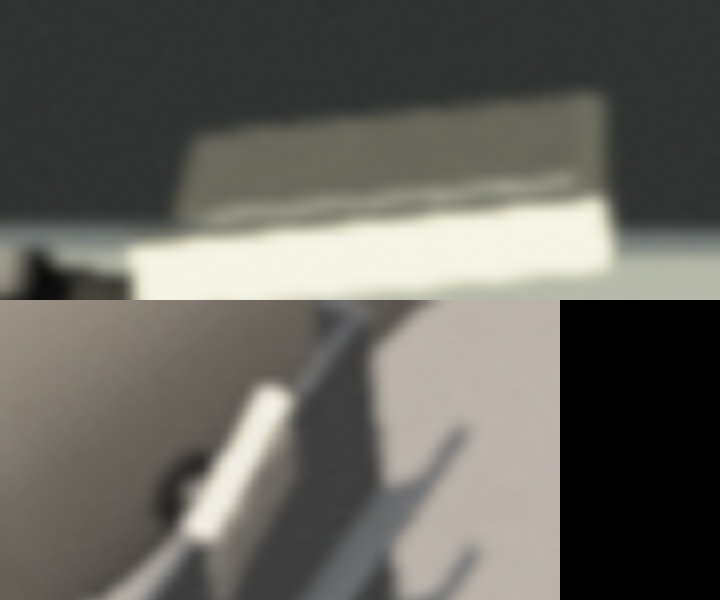

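The card's grey front face has its lower edge at zoomed px (195,133)–(605,93) and its upper edge at (180,228)–(605,197). The white part is its top surface.

```bash
python3 - <<'E'
from h import *
np.set_printoptions(precision=1,suppress=True)
n=np.array([np.cos(np.radians(9.35)),np.sin(np.radians(9.35)),0]);t=np.array([-n[1],n[0],0])
def pl(C,uv,nn):
    K,R,o=C;d=(np.c_[uv,np.ones(len(uv))]@np.linalg.inv(K).T)@R.T
    X=o+d*((nn-o@n)/(d@n))[:,None];return np.c_[X@t,X[:,2]]
p,d,C=load('wp')
uv=np.array([(195,133),(605,93),(605,197),(180,228)])/8+[255,245]
for nn in(500,504,508):X=pl(C,uv,nn);print(nn,X.tolist(),X.mean(0))
S=cam('side');uv=np.array([(255,85),(290,100),(215,245),(190,235)])/8+[230,215]
print('side card top z148',[(x@n,x@t) for x in ray(S,uv,148)])
P=dep(C,d);m=p.min(2)>190
m[:262]=0;m[290:]=0;m[:,:265]=0;m[:,345:]=0
X=P[m];X=X[(X[:,2]>135)&(X[:,2]<165)];print(len(X),X.mean(0),(X@t).mean(),np.percentile(X@t,[1,99]),np.percentile(X@n,[2,98]),np.median(X[:,2]))
E
```

```text
500 [[155.94402820981932, 141.17307432013018], [199.1850106544728, 131.36450239197768], [198.89126251009904, 154.09328452741903], [156.9406583096164, 160.8595797063368]] [177.7 146.9]
504 [[154.86591992569794, 133.63474331391222], [199.33554885312273, 123.54747125641], [199.03345416794437, 146.92206753967122], [155.8908682087904, 153.88061979284973]] [177.3 139.5]
508 [[153.78781164157658, 126.09641230769432], [199.48608705177267, 115.73044012084239], [199.17564582578964, 139.75085055192346], [154.8410781079644, 146.90165987936268]] [176.8 132.1]
side card top z148 [(np.float64(520.676303124827), np.float64(152.70929756843273)), (np.float64(510.1652052229124), np.float64(153.76347348542342)), (np.float64(503.1171621284718), np.float64(202.86829037114245)), (np.float64(510.20674194322527), np.float64(202.48566603376258))]
476 [476.1 255.  146.5] 174.29657269788316 [150.1 198.6] [505.9 516.4] 146.41997169084314
```

Card centre along the rail is 174–178 across three estimates, against 168 via the fixed bin, so I take 174 (tolerance ±20). Now the grasp.

```bash
python3 - <<'E'
from h import *
np.set_printoptions(precision=2,suppress=True)
y=4.7;a=np.radians(y);c=np.array([452.5,-20.2,0]);g=c+8*np.array([np.cos(a),np.sin(a),0])
ctrl.move_ptp(g+[0,0,130],rot(y))
print(ctrl.move_l(g+[0,0,51],vel=120,threshold=15))
print(ctrl.gripper_to(40,30));s=sensors.read_state();print(s['grip_width'],s['force'],s['eef_pos'])
ctrl.move_l(g+[0,0,150],vel=150);ctrl.hold(.1);shot('wg')
p,d=optics.grab_frame('side');cv2.imwrite('pics/side1.png',p[:,:,::-1])
s=sensors.read_state();print(s['t'],s['grip_width'],s['force'],s['eef_pos'])
E
```

```text
False
False
57.523688710428985 [-0.77  0.23  5.95] [461.46 -19.73  52.02]
7.125 57.63071156401716 [-0.18  0.23 -1.85] [459.48 -19.34 148.67]
```

View pics/wg.png

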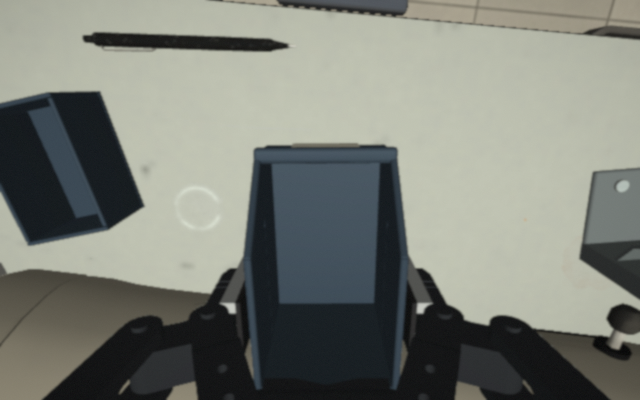

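View pics/side1.png

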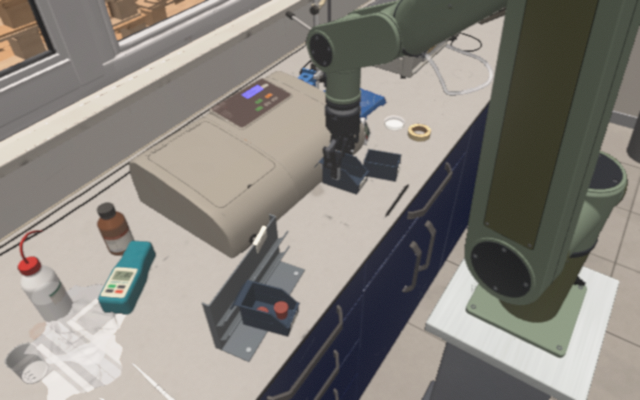

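The bin is held level and square (front rim at px (255–397,150)), gripped at 57.6 mm. I check its position in the hand from the front rim, then carry it in front of and above the rail.

```bash
python3 - <<'E'
from h import *
np.set_printoptions(precision=2,suppress=True)
p,d,C=load('wg');z=np.load('wg.npz');R=z['rot'];pos=z['pos']
zf=pos[2]-52+30
X=ray(C,[(255,152),(397,151)],zf);T=(X-pos)@R;print('tool',T,T.mean(0)) # expect |x|=53
P=dep(C,d);print((P[155,326]-pos)@R,P[155,326],zf)
y=9.35;a=np.radians(y);n=np.array([np.cos(a),np.sin(a),0]);t=np.array([-n[1],n[0],0])
place=482.6*n+174*t+[0,0,115]
def tcp(dx,dz,g=8):return place+n*(-48+g+dx)+[0,0,-27+21+dz]
ctrl.move_ptp(tcp(-40,60)+0,rot(y))
ctrl.move_l(tcp(-8,35),vel=120);ctrl.hold(.1);shot('wr')
s=sensors.read_state();print(s['t'],s['eef_pos'],tcp(-8,35),s['force'])
p,d=optics.grab_frame('side');cv2.imwrite('pics/side2.png',cv2.resize(p[160:360,170:370,::-1],None,fx=3,fy=3))
E
```

```text
tool [[ 53.9  -28.72  22.15]
 [ 54.24  27.69  22.21]] [54.07 -0.52 22.18]
[52.72 -0.51 21.91] [406.57 -24.07 126.66] 126.39524960185489
8.825 [400.47 242.04 144.34] [400.56 242.3  144.  ] [ 0.13 -0.24 -1.09]
```

View pics/side2.png

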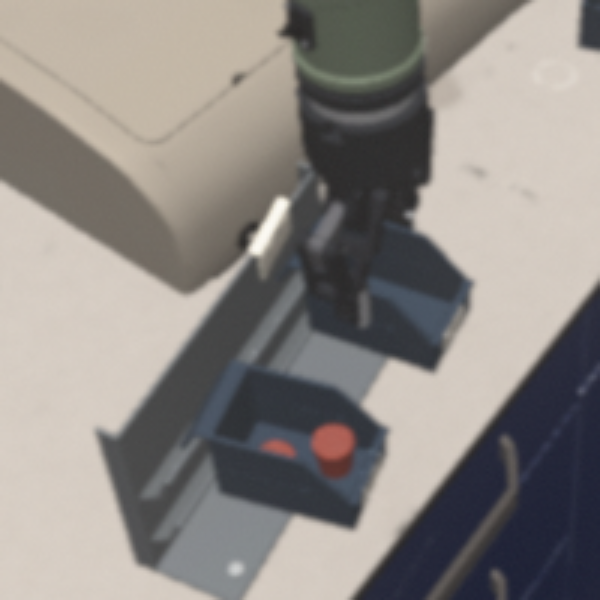

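View pics/wr.png

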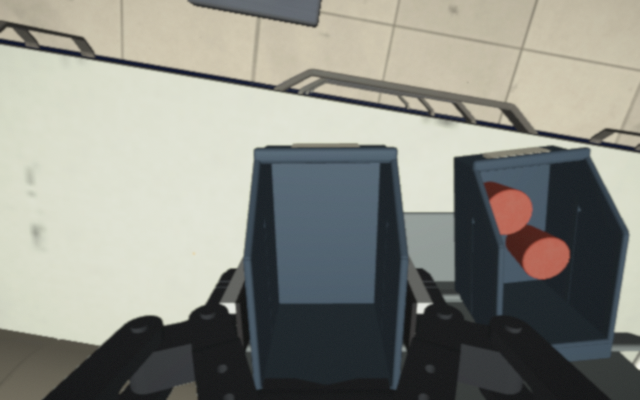

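Front rim in the hand is at 53–54 mm (53 expected), so the bin sits as planned. It is held parallel to the rail, clear in front of and above it. Now I lower it with a force guard.

```bash
python3 - <<'E'
from h import *
np.set_printoptions(precision=2,suppress=True)
y=9.35;a=np.radians(y);n=np.array([np.cos(a),np.sin(a),0]);t=np.array([-n[1],n[0],0])
place=482.6*n+174*t+[0,0,115]
def tcp(dx,dz,g=8.7):return place+n*(-48+g+dx)+[0,0,-27+22+dz]
def rep(k):
    s=sensors.read_state();e=s['eef_pos']-tcp(0,0);print(k,s['t'],'dx %.1f dy %.1f dz %.1f'%(e@n,e@t,e[2]),'F n,t,z',s['force']@n,s['force']@t,s['force'][2],s['grip_width'])
rep('start')
print(ctrl.move_l(tcp(-6.5,16),vel=60,threshold=8));rep('a')
print(ctrl.move_l(tcp(0,2),vel=30,threshold=8));ctrl.hold(.2);rep('b')
p,d=optics.grab_frame('side');cv2.imwrite('pics/side3.png',cv2.resize(p[160:360,170:370,::-1],None,fx=3,fy=3))
E
```

```text
start 8.875 dx -8.8 dy -0.1 dz 34.4 F n,t,z 0.07009470159913858 -0.022251348751319525 -0.853169433237105 57.50390011877069
False
a 9.325 dx -7.1 dy -0.1 dz 15.3 F n,t,z 0.12956420153332984 0.4605632057788766 -0.3657542104411744 57.346490416082226
False
b 10.1917 dx 0.1 dy 0.0 dz 2.2 F n,t,z 0.2649066039223956 -0.3391026221208551 -1.9479102749223296 57.61935157128664
```

View pics/side3.png

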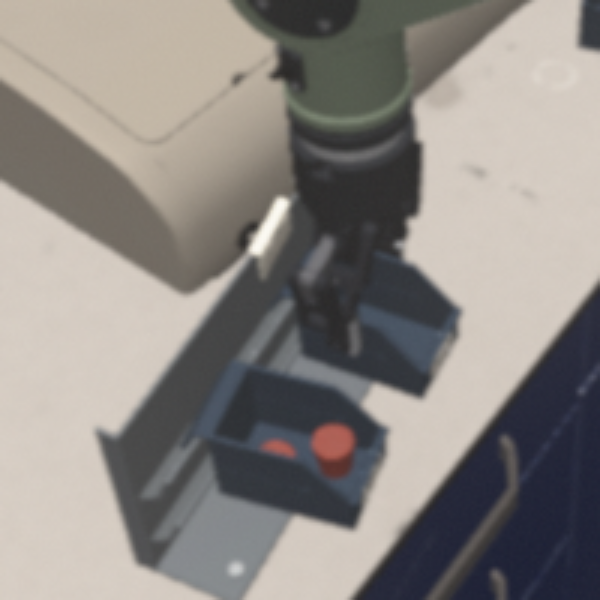

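No contact so far, and the bin's rim is level with the fixed bin's. I lower until the flange meets the rail, then pull gently to the front to prove that the leg is behind it.

```bash
cat >>h.py <<'E'
y=9.35;_a=np.radians(y);n=np.array([np.cos(_a),np.sin(_a),0]);t=np.array([-n[1],n[0],0])
place=482.6*n+174*t+[0,0,115]
def tcp(dx,dz,g=8.7):return place+n*(-48+g+dx)+[0,0,-27+22+dz]
def rep(k):
    s=sensors.read_state();e=s['eef_pos']-tcp(0,0);print(k,'%.2f'%s['t'],'dx %.1f dy %.1f dz %.1f'%(e@n,e@t,e[2]),'F n,t,z %.1f %.1f %.1f'%(s['force']@n,s['force']@t,s['force'][2]),s['grip_width'])
E
python3 - <<'E'
from h import *
print(ctrl.move_l(tcp(0,-4),vel=15,threshold=4));rep('down')
s=sensors.read_state();p=s['eef_pos'];ctrl.hold(.1);rep('h')
print(ctrl.move_l(p-6*n,vel=20,threshold=4));rep('pull')
E
```

```text
True
down 10.53 dx 0.2 dy 0.1 dz -0.1 F n,t,z -2.3 -0.4 4.5 57.69823861147544
h 10.63 dx 0.2 dy 0.1 dz -0.2 F n,t,z -1.1 -0.9 5.4 57.72025000194189
True
pull 10.84 dx -2.0 dy 0.1 dz -0.2 F n,t,z -1.0 -0.4 4.7 57.78691124988985
```

Vertical contact came at dz ≈ -0.1 mm, exactly the hung height, so the flange rests on the rail. The pull test stopped after 2 mm. I ease back, release, retreat up, and look.

```bash
python3 - <<'E'
from h import *
s=sensors.read_state()['eef_pos'];ctrl.move_l(s+1.3*n,vel=20);ctrl.hold(.1);rep('back')
ctrl.gripper_to(85);rep('open')
q=sensors.read_state()['eef_pos']
print(ctrl.move_l(q+[0,0,60],vel=80,threshold=12));rep('up')
ctrl.move_l(q+[0,0,150]-60*n,vel=150);ctrl.hold(.2);rep('top');shot('wf')
p,d=optics.grab_frame('side');cv2.imwrite('pics/side4.png',cv2.resize(p[160:360,170:370,::-1],None,fx=3,fy=3))
E
```

```text
back 11.19 dx -1.2 dy 0.2 dz -0.2 F n,t,z -4.1 -0.0 5.3 57.60892827327371
open 11.58 dx -0.6 dy 0.0 dz -0.4 F n,t,z 1.0 -0.7 0.6 84.84809621712125
False
up 12.48 dx -1.1 dy -0.0 dz 59.2 F n,t,z 0.9 -0.3 -0.2 85.28323955665886
top 13.56 dx -60.9 dy -0.2 dz 148.6 F n,t,z -1.1 0.5 -0.2 85.1124558727479
```

View pics/side4.png

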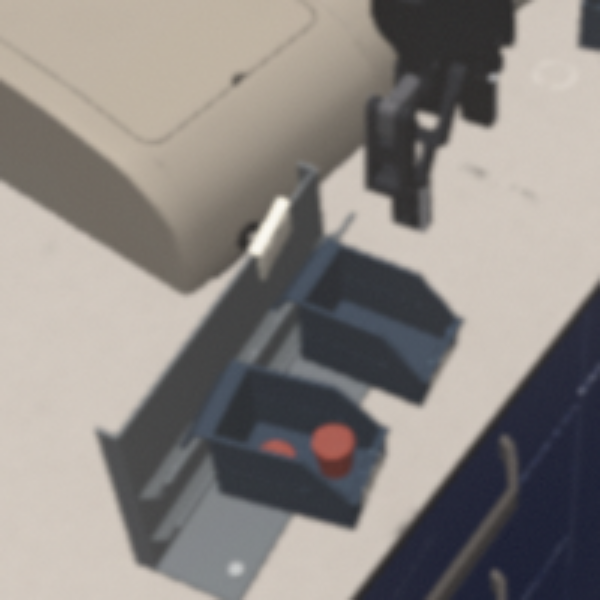

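View pics/wf.png

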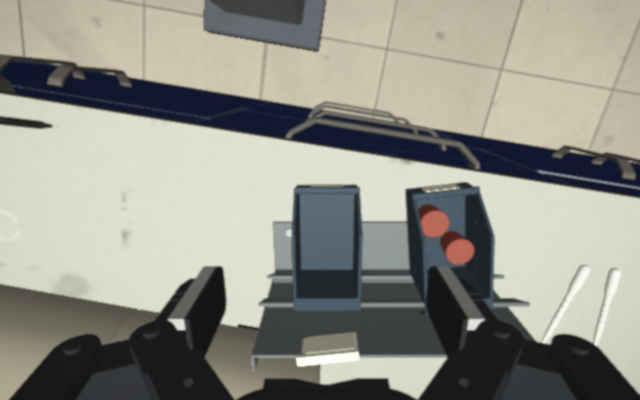

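The bin hangs at px (294–360,186–310), directly under the card (300–358,345) and parallel to the rail. Next a numeric check of level, position and the plain box.

```bash
python3 - <<'E'
from h import *
np.set_printoptions(precision=1,suppress=True)
p,d,C=load('wf');P=dep(C,d)
def f(u,v,r=1):
    X=np.median(P[v-r:v+r+1,u-3*r:u+3*r+1].reshape(-1,3),0)-place;return np.array([X@n,X@t,X[2]])
for k,u,v in(('floor f',327,205),('floor mid',327,230),('floor b',327,260),('front rim',327,188),('lip strip',327,304)):print(k,f(u,v))
X=ray(C,[(295,188),(359,188)],88)-place;print('front rim z88 (expect n -93)',X@n,X@t)
X=ray(C,[(296,298),(360,297)],118)-place;print('back rim inner (expect n -6)',X@n,X@t)
p2,_=optics.grab_frame('top');p0=np.load('top0.npz')['p']
print('box diff',np.abs(p2[185:225,390:430].astype(int)-p0[185:225,390:430]).mean(), sensors.read_state()['t'])
E
```

```text
floor f [-70.6   0.3 -59.8]
floor mid [-45.5   0.2 -57.9]
floor b [-14.    0.2 -56. ]
front rim [-94.9   0.  -33.9]
lip strip [-1.9  0.1  1.7]
front rim z88 (expect n -93) [-97.  -96.9] [-27.1  27.3]
back rim inner (expect n -6) [-8.9 -9.8] [-26.2  27.9]
box diff 3.2983333333333333 13.7083
```

It reads slightly low at the front (about 4°). I check whether that is a camera bias, using the table and the rail in the same picture.

```bash
python3 - <<'E'
from h import *
np.set_printoptions(precision=1,suppress=True)
p,d,C=load('wf');P=dep(C,d)
def f(u,v,r=1):
    X=np.median(P[v-r:v+r+1,u-3*r:u+3*r+1].reshape(-1,3),0);return np.array([X@n-place@n,X@t-place@t,X[2]])
for k,u,v in(('table',200,200),('table',200,250),('table',230,150),('table',390,190),('table',560,300),('table',150,270),('plate',385,240),('rail',390,303),('rail',280,303),('lrail',385,276)):print(k,f(u,v,2 if k!='rail' and k!='lrail' else 1))
z=P[:,:,2];ok=(z>109)&(z<121)
for u in (275,285,375,390,400):
    X=P[285:312,u];print(u,[ (int(v+285),round(float(x@n-place@n)),round(float(x[2]))) for v,x in enumerate(X) if 105<x[2]<125])
X=ray(C,[(261,302),(529,303)],115)-place;print('rail by ray',X@n,X@t)
# bin floor plane fit and fixed bin floor
for nm,(u0,u1,v0,v1) in dict(bin=(312,343,203,262)).items():
    Q=P[v0:v1,u0:u1].reshape(-1,3)-place;A=np.c_[Q@n,Q@t,np.ones(len(Q))];print(nm,np.linalg.lstsq(A,Q[:,2],rcond=None)[0])
Q=P[170:260,140:250].reshape(-1,3);A=np.c_[Q@n-place@n,Q@t-place@t,np.ones(len(Q))];print('table',np.linalg.lstsq(A,Q[:,2],rcond=None)[0])
E
python3 - <<'E'
import cv2
cv2.imwrite('pics/wfz.png',cv2.resize(cv2.imread('pics/wf.png')[170:330,250:410],None,fx=3.7,fy=3.7,interpolation=cv2.INTER_CUBIC))
E
```

```text
table [ -58.  -142.4   -0.4]
table [   3.8 -149.2   -0.3]
table [-114.5 -103.6   -0.1]
table [-69.6  70.1  -0.2]
table [ 71.4 287.8   0.4]
table [  30.  -212.1   -0.2]
plate [-10.8  67.2   4.1]
rail [ -1.2  54.4 113.6]
rail [ -0.6 -40.7 112.9]
lrail [-0.4 57.6 67. ]
275 [(301, 2, 107), (302, -2, 113), (303, -1, 114), (304, 0, 113), (305, 1, 113), (306, 2, 113)]
285 [(301, 3, 105), (302, -1, 112), (303, 0, 113), (304, -1, 114), (305, 1, 113), (306, 2, 114)]
375 [(301, 2, 106), (302, -2, 113), (303, -1, 114), (304, 0, 114), (305, 1, 114), (306, 2, 114)]
390 [(301, 2, 106), (302, -2, 113), (303, -1, 114), (304, 0, 114), (305, 1, 113), (306, 3, 113)]
400 [(301, 2, 106), (302, -1, 112), (303, -1, 114), (304, -1, 115), (305, 1, 113), (306, 2, 114)]
rail by ray [-3.  -1.7] [-56.7 173.6]
bin [ -0.3  -0.  -71.3]
table [-0.2  0.1 16.2]
```

View pics/wfz.png

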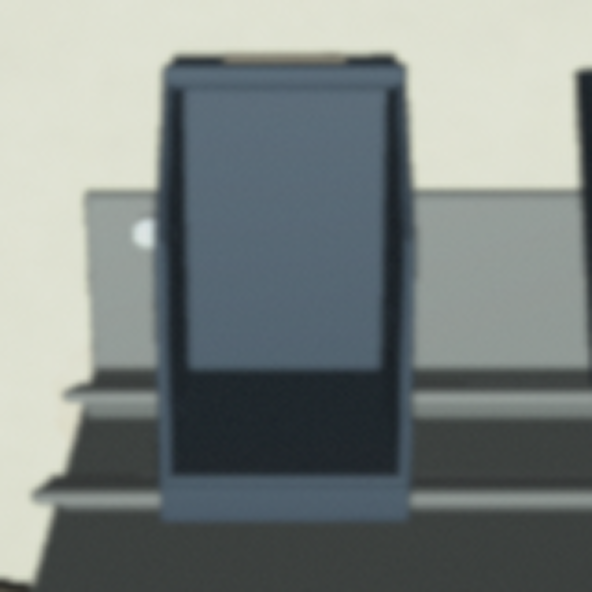

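```bash
python3 - <<'E'
from h import *
shot('wf2')
p,d,C=load('wf2');P=dep(C,d);Q=P[203:260,312:343].reshape(-1,3)-place
Q=Q[(Q[:,2]>-66)&(Q[:,2]<-48)];from scipy.stats import theilslopes
i=np.random.default_rng(0).choice(len(Q),500);s=theilslopes(Q[i,2],(Q@n)[i]);print('slope deg',np.degrees(np.arctan(s[0])),'floor z at n=-48',s[1]-48*s[0])
s=sensors.read_state();print(np.abs(load('wf')[0].astype(int)-p)[180:315,290:365].mean(),s['t'],s['force'])
def f(tag):  # box from top colours
    C=cam('top');m=(tag[180:230,385:432].max(2)<105).astype(np.uint8);c=max(cv2.findContours(m,0,2)[0],key=cv2.contourArea);(x,y),_,_=cv2.minAreaRect(c);return ray(C,[(x+385,y+180)],50)[0]
print(f(np.load('top0.npz')['p']),f(optics.grab_frame('top')[0]))
E
```

```text
slope deg 3.8005875930258615 floor z at n=-48 -58.407793221210646
2.4384197530864196 13.7583 [ 0.54720564  0.50566639 -0.7461393 ]
[ 443.82325698 -197.92212292   50.        ] [ 443.82325145 -197.92212267   50.        ]
```

```bash
python3 -c "
from plant import ctrl;print(ctrl.finish_job())"
```

```text
the job is handed in; nothing more can be done
None
```

The lipped bin now hangs by its lip on the upper rail below the white card. I handed the job in after about 14 s on the robot's clock; it returned no verdict.

**What I did:** I gripped the bin across its sides, carried it over the rail and lowered it at a slant so the lip went behind the rail. Contact came at exactly the hung height. I then released it and backed well clear.

**Last checks:**
- **Along the rail:** the bin's middle is about 0.5 mm from the point I aimed for.
- **In front of the rail:** it is about 2–3 mm too far forward (limit 10 mm).
- **Height:** it is about 3–4 mm low (limit 8 mm).
- **Level:** the front hangs about 3.8° low (limit 10°). This is probably play in the lip, and the low height goes with it.
- **Square and still:** it is parallel to the rail and did not move between the last pictures.
- **Plain box:** it did not move.

**What did not fully agree:**
- **Card position:** the camera estimates put the card's centre 174–178 mm along the rail. Measuring 116 mm from the fixed bin gave about 168 mm. I used 174 mm, so the error along the rail should be at most about 6 mm (limit 20 mm).
- **Pull test:** it stopped after 2 mm as expected for a hooked lip, but the force reading was unclear. I relied on the contact height and the pictures instead.

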